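Complete the two-bay sample carrier

TASK

The sample carrier must leave with one sample jar and one cold pack, one in each of its two bays, but only one of the four is in it so far. See what is there, leave it in its bay, and stand one of the missing kind upright in the empty bay, set down gently (not dropped); finish with the amber hood slid fully home against its end stop, over the bay with the sample jar. Leave the two spare pieces and the other things on the desk where they are.

Things in the scene. Friction and masses are not known exactly. Their poses are not given: they have to be found in the camera images.
- carrier: Steel sample tray fixed to the desk, two bays side by side: 136 mm (x) by 234 mm (y), with slide rails 160 mm in x; walls 6 mm thick, 24 mm high; sheet floor level with the desk (z about 0). Origin: centre of its underside; x across it, away from the robot at yaw 0; y along it, to the left; bay centres at y = +57 and -57 mm.
- left_bay (a point): Left (+y) bay of the carrier, 124 mm (x) by 108 mm (y) inside: the centre of its floor, axes those of the carrier. A bay is empty when no jar or pack stands in it. 
- right_bay (a point): Right (-y) bay of the carrier, 124 mm (x) by 108 mm (y) inside: the centre of its floor, axes those of the carrier. A bay is empty when no jar or pack stands in it. 
- hood (a joint): See-through amber hood sliding along the carrier's y, covers one bay: 0 = at its stop over the right bay, 0.114 m = at its stop over the left; between, it obstructs both. Friction about 1.5 N, stays where left. 148 mm (x) by 112 mm (y), top 97 mm above the desk, sides outside the bays (x = +-70 mm), ends open: passes over standing jars and packs (92 mm free).
- hood_grip (a point): Grip of the hood, a plain steel bar upright on the middle of its top: 64 mm long (carrier x), 16 mm thick (carrier y, the way it slides), from 97 to 135 mm above the desk. The point is on its centre line, 120 mm above the desk.
- jar_a_mid (a point): First screw-lid sample jar, white plastic, round and upright, 58 mm diameter (lid 54 mm), 64 mm tall, about 0.18 kg. The point is its centre, 32 mm above its underside, z axis up.
- jar_b_mid (a point): Second, alike screw-lid sample jar, white plastic, round and upright, 58 mm diameter (lid 54 mm), 64 mm tall, about 0.18 kg. The point is its centre, 32 mm above its underside, z axis up.
- pack_a_mid (a point): First hard-shell cold pack, white plastic brick standing upright, 84 mm long (its x axis), 40 mm thick (its y axis), 62 mm tall, about 0.3 kg; too long to grasp lengthwise. The point is its centre, 31 mm above its underside, z axis up.
- pack_b_mid (a point): Second, alike hard-shell cold pack, white plastic brick standing upright, 84 mm long (its x axis), 40 mm thick (its y axis), 62 mm tall, about 0.3 kg; too long to grasp lengthwise. The point is its centre, 31 mm above its underside, z axis up.
- sanitiser: Bystander: pump bottle of hand rub, 56 mm diameter, 155 mm tall, its spout reaching 35 mm from the axis. Origin: centre of its underside.
- scanner: Bystander: hand scanner upright on a round 60 mm foot, 150 mm tall, head reaching 36 mm from the axis. Origin: centre of its underside.
- tube_rack: Bystander: rack of capped tubes, 110 mm (x) by 60 mm (y), 100 mm tall. Origin: centre of its underside.
- mouse: Bystander: black computer mouse, 100 mm (x) by 60 mm (y), 30 mm tall. Origin: centre of its underside.
Mind the look-alikes: they are no part of the job. What is shaped like the part that bears jar_b_mid but yellow is not meant. What is shaped like the part that bears jar_a_mid but green is not meant.

How it is judged:
By the outcome, as a careful person would: the job done as asked, in the order asked, and still so for the second after the job is handed in, with the robot touching nothing.
It also fails if it takes over 72 s, if anything falls off the work surface, if the arm or the gripper's body presses on something with over 40 N, if the wrist force passes 120 N, or if a joint passes its speed limit or range.

ROBOT

A 6-joint arm with a two-finger parallel gripper is mounted at the origin on the work surface. World frame = base frame: x ahead of the robot, y to its left, z up, the work surface at z = 0. Lengths are in m, angles in rad, forces in N, time in s.
With the tool pointing down it reaches from about 0.275 to 0.825 m from the base axis. Payload 4.9 kg.
Tool frame: the origin (TCP) lies midway between the tips of the shut fingers; the grasp point (between the pads) lies 19 mm behind it (grip_point_offset is the distance from the TCP to the grasp point, in m); z points along the fingers, x is the direction in which the jaws open and shut, and the axes are right-handed (so a half turn about z gives the same grasp; the last joint's range is limited). The gripper opens to 85 mm and grips with 20 to 120 N. Pads are 22 mm wide; open, the fingers measure 114 mm over their backs; the gripper's body (76 mm by 85 mm) begins 54 mm behind the grasp point. The pads swing forward as they close: fully open they stand 13 mm farther back than shut.
Start: joints at [-1.344, 0.326, -0.193, 1.052, 0, 1.437], TCP at [0.194, -0.515, 0.231] pointing down, gripper open.
Joint ranges: [-2.65, 2.65], [-0.97, 1.79], [-1.3, 1.35], [-1.93, 2.1], [-1.47, 1.37], [-3.14, 3.14]. Speed limits (rad/s): [2.57, 2.57, 3.14, 3.14, 3.14, 3.14].

INTERFACE

Orientations are given as a rotation vector (axis times angle).
In Python, from cell import * gives the robot as it stands. Calls block until the motion is done:
- movep(position, orientation): joint-space move of the TCP to a pose.
- move_l(position, velocity=0.15, rot=None, until_force=None): straight line of the TCP; rot=None keeps the orientation; velocity is the mean speed in m/s. With until_force (N) it stops when the force on the tool has changed by that much, and returns True; else False.
- set_joints(angles): joint-space move.
- let_go() and grab(newtons=None): open the fingers fully, or close them until they stop; newtons is the grip in N (None keeps the last).
- sleep(seconds).
- ik(position, orientation): joint angles nearest the present ones, or None.
- get_state(): the state.
- grab_frame(name): name is "scene" or "top"; returns a dict with "img" (420x560x3 uint8, red, green, blue), "fx", "fy", "cx", "cy" (pixels), "cam_to_world" (4x4, takes a point from camera to world coordinates). Camera axes: x right, y down, z forward; pixel columns grow to the right and rows downward; lengths in m; the calibration is good to about 2 mm. A picture is of the moment at which its call begins. There is no depth.
A pose or a line that the arm cannot do raises MotionError and nothing moves.
- sign_off(): hands the job in, once; it reports no verdict.
Trained networks look in the newest picture that a camera, given by its name, has taken for a name from the list of things; names that differ only in an ending like _2 or _b are one class to them, and where a whole thing is asked for, a point or a joint stands for the part that bears it (a point fixed in the world has none). Each returns a list of dicts, best first, with "score" (0 to 1); they miss things now and then, are a little off and sometimes report something else, mostly with a low value. They report only what shows in the picture. A call takes as long as a camera call. They do not tell look-alikes from the thing itself.
- spot_in(camera, name): "centre" ([column, row] in pixels, amid what is visible of it).
- silhouettes(camera, name): "mask" (420x560 bool, what is visible of it) and "centre" ([column, row] in pixels, amid what is visible of it).
- tip_of(camera, name): "centre" ([column, row] in pixels: a listed point, or the origin of a listed thing).
The state is a dict: "clock": time; "q": joint angles; "joint_velocities": joint speeds; "tau": joint torques, N m; "position": TCP position; "eef_rot": TCP orientation; "contact_force": force on the tool from outside, world axes, zero at the start; "wrist_torque": the same for the moment, N m; "finger_gap": opening from 0.0 (shut) to 1.0 (fully open).
Only numpy, scipy, OpenCV 4.12 (cv2) and the standard library are available. Lean on these libraries where they do the work, as an engineer would, in place of code of your own. Each camera call takes 0.05 s, during which the arm holds its last target. There are 200 camera calls.

## Working session

There is one attempt and no reset: what is moved stays moved. The work goes in short steps, each a Python script; the robot and the scene stay as the last script left them, time stands still between calls to the robot, and variables do not carry over. Pictures are saved under pics/ and viewed, about 8 in all and at most 12, crops included, and the job is handed in when it is done.

```bash
mkdir -p pics; ls; python3 - <<'E'
from cell import *
import cv2
for c in ("scene","top"):
    f=grab_frame(c); cv2.imwrite(f"pics/{c}0.png",f["img"][:,:,::-1])
    print(c,f["fx"],f["fy"],f["cx"],f["cy"],f["cam_to_world"])
    for n in ("carrier","hood_grip","hood","jar_a_mid","pack_a_mid","sanitiser","scanner","tube_rack","mouse"):
        try: print(n,[([round(float(v)) for v in d["centre"]],round(float(d["score"]),2)) for d in tip_of(c,n)])
        except Exception as e: print(n,e)
print(get_state())
E
```

```text
pics
scene 480.51970610896853 480.51970610896853 277.7456283277578 199.73549027397812 [[-0.72093549  0.46950314 -0.50972426  1.19473322]
 [ 0.6929665   0.48093816 -0.53711816  0.61476891]
 [-0.00703282 -0.74044938 -0.67207533  0.92946699]
 [ 0.          0.          0.          1.        ]]
carrier [([253, 241], 0.86)]
hood_grip [([254, 210], 0.87)]
hood it knows: carrier, hood_grip, jar_a_mid, jar_b_mid, left_bay, mouse, pack_a_mid, pack_b_mid, right_bay, sanitiser, scanner, tube_rack
jar_a_mid [([323, 183], 0.76), ([342, 196], 0.73), ([299, 198], 0.7), ([266, 243], 0.61)]
pack_a_mid [([340, 264], 0.88)]
sanitiser [([266, 190], 0.75)]
scanner [([332, 232], 0.96), ([184, 206], 0.28)]
tube_rack [([304, 328], 0.64), ([267, 245], 0.44)]
mouse [([186, 205], 0.71)]
top 383.7214341497758 383.7214341497758 274.90478658199316 210.87782383931022 [[-0.00688723 -0.99146282  0.1302077   0.44509768]
 [-0.99977222  0.00945765  0.01913286 -0.03040931]
 [-0.02020098 -0.13004627 -0.99130212  0.93525154]
 [ 0.          0.          0.          1.        ]]
carrier [([289, 178], 0.83)]
hood_grip [([287, 
[... 386 characters left out ...]
.81)]
{'clock': 0.9, 'q': array([-1.34419965e+00,  3.26186716e-01, -1.92580089e-01,  1.05199368e+00,
       -3.08351511e-05,  1.43659909e+00]), 'joint_velocities': array([-8.94169076e-04, -1.40359228e-03,  2.16980092e-04,  7.07094271e-04,
       -7.28517849e-05,  3.50540521e-04]), 'tau': array([ 1.16953001e-03, -4.43306565e+01,  2.62765324e+01,  8.68672778e-04,
       -1.75983596e-04,  4.58181546e-06]), 'position': array([ 0.19416958, -0.51461776,  0.23129565]), 'eef_rot': array([ 2.58392579e+00, -1.78679517e+00,  8.97651674e-06]), 'contact_force': array([-1.62171095, -0.40546395,  0.66214472]), 'wrist_torque': array([ 0.01274483, -0.03736096,  0.01068601]), 'finger_gap': 0.9962670971605369}
```

View pics/scene0.png

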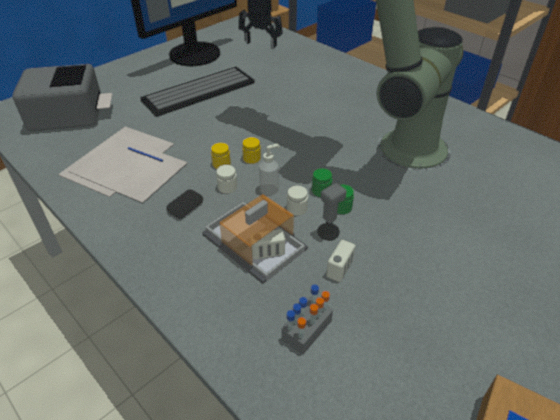

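View pics/top0.png

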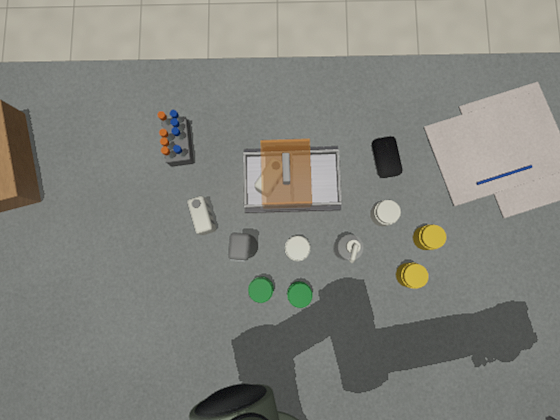

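The scene shows what looks like a pack under the hood in the left bay (top ≈(268,178)). The white jars are at (297,248) and (387,212), and a spare pack is at (201,214). I'll zoom in to confirm and compute positions.

```bash
cat > h.py <<'E'
from cell import *
import numpy as np, cv2
from scipy.spatial.transform import Rotation as R
def ray(f,uv,z):
    T=f["cam_to_world"]; d=T[:3,:3]@np.array([(uv[0]-f["cx"])/f["fx"],(uv[1]-f["cy"])/f["fy"],1])
    return T[:3,3]+d*(z-T[2,3])/d[2]
def proj(f,p):
    T=f["cam_to_world"]; c=T[:3,:3].T@(np.asarray(p)-T[:3,3]); return [f["fx"]*c[0]/c[2]+f["cx"],f["fy"]*c[1]/c[2]+f["cy"]]
def down(a):  # tool down, jaw axis (tool x) at world angle a
    return R.from_matrix(np.array([[np.cos(a),np.sin(a),0],[np.sin(a),-np.cos(a),0],[0,0,-1]])).as_rotvec()
def crop(f,u0,v0,w,h,s,name): cv2.imwrite(name,cv2.resize(f["img"][v0:v0+h,u0:u0+w,::-1],None,fx=s,fy=s,interpolation=cv2.INTER_CUBIC))
E
python3 - <<'E'
from h import *
Z=dict(carrier=0,hood_grip=.12,jar_a_mid=.032,pack_a_mid=.031,left_bay=0,right_bay=0,scanner=0,sanitiser=0,mouse=0,tube_rack=0)
fs={c:grab_frame(c) for c in("scene","top")}
for c,f in fs.items():
    for n,z in Z.items(): print(c,n,[(ray(f,d["centre"],z)[:2].round(3).tolist(),round(float(d["score"]),2)) for d in tip_of(c,n)])
    m=silhouettes(c,"jar_a_mid"); print([np.round(d["centre"]).tolist()+[int(d["mask"].sum())] for d in m])
    m=silhouettes(c,"carrier")
    if m and c=="top":
        print("carrier rect",cv2.minAreaRect(np.argwhere(m[0]["mask"])[:,::-1].astype(np.float32)))
a=cv2.resize(fs["top"]["img"][130:230,225:365],(560,400),interpolation=cv2.INTER_CUBIC)
b=cv2.resize(fs["scene"]["img"][185:285,195:315],(480,400),interpolation=cv2.INTER_CUBIC)
cv2.imwrite("pics/c1.png",cv2.resize(np.hstack([a,b]),(800,308))[:,:,::-1])
E
```

```text
scene carrier [([0.647, -0.067], 0.57)]
scene hood_grip [([0.647, -0.04], 0.92), ([0.573, -0.08], 0.45)]
scene jar_a_mid [([0.372, -0.065], 0.75), ([0.474, -0.071], 0.73), ([0.386, 0.022], 0.73)]
scene pack_a_mid [([0.556, 0.157], 0.72)]
scene left_bay [([0.651, 0.003], 0.62)]
scene right_bay [([0.655, -0.104], 0.59), ([0.443, -0.097], 0.37)]
scene scanner [([0.477, 0.065], 0.92), ([0.646, -0.051], 0.56)]
scene sanitiser []
scene mouse [([0.648, -0.057], 0.74), ([0.693, -0.291], 0.63)]
scene tube_rack [([0.739, 0.22], 0.71)]
[[320.0, 181.0, 439], [298.0, 198.0, 537], [346.0, 200.0, 267]]
top carrier [([0.641, -0.05], 0.77)]
top hood_grip [([0.647, -0.034], 0.74)]
top jar_a_mid [([0.381, 0.026], 0.9), ([0.373, -0.067], 0.8), ([0.469, -0.061], 0.7)]
top pack_a_mid [([0.555, 0.163], 0.79)]
top left_bay [([0.646, 0.011], 0.76), ([0.645, -0.109], 0.18)]
top right_bay [([0.65, -0.103], 0.76), ([0.701, -0.286], 0.59)]
top scanner [([0.482, 0.061], 0.62)]
top sanitiser [([0.472, -0.183], 0.78)]
top mouse [([0.704, -0.289], 0.76)]
top tube_rack [([0.734, 0.23], 0.78)]
[[259.0, 289.0, 551], [300.0, 293.0, 596], [294.0, 246.0, 441], [285.0, 173.0, 3527]]
carrier rect ((291.26300048828125, 174.77896118164062), (73.38980865478516, 98.75294494628906), 89.04515838623047)
```

View pics/c1.png

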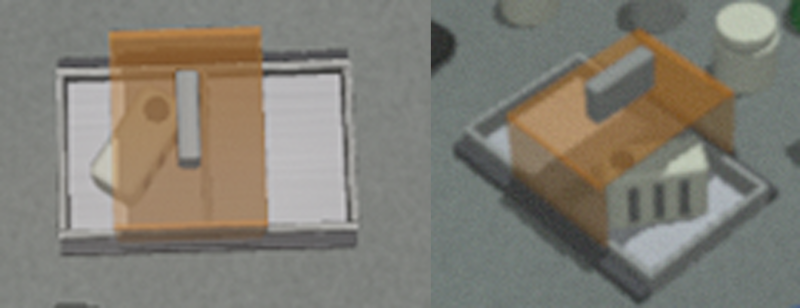

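The crop shows a cold pack (brick with a cap and ribs) standing in the left bay, partly under the hood. The right bay is empty, so it needs a jar, and the hood finishes over the right bay. I'll refine the free jar at ≈(387,212), then push the hood left out of the way.

```bash
python3 - <<'E'
from h import *
f=grab_frame("top")
for n,p in dict(TL=(243.5,150.8),TR=(339.4,148.9),BL=(245.1,206.4),BR=(340.4,205.4)).items(): print(n,ray(f,p,.024).round(4))
hsv=cv2.cvtColor(f["img"],cv2.COLOR_RGB2HSV)
m=((hsv[:,:,2]>150)&(hsv[:,:,1]<60)).astype(np.uint8); 
n,_,st,c=cv2.connectedComponentsWithStats(m)
for i in range(1,n):
    if 100<st[i,4]<1500 and st[i,1]>100: print(st[i],c[i].round(1),"z.064:",ray(f,c[i],.064)[:2].round(4),"z.045",ray(f,c[i],.045)[:2].round(4))
s=grab_frame("scene")
hs=cv2.cvtColor(s["img"],cv2.COLOR_RGB2HSV); m=((hs[:,:,2]>150)&(hs[:,:,1]<60)).astype(np.uint8)
n,_,st,c=cv2.connectedComponentsWithStats(m[140:290,160:370])
for i in range(1,n):
    if st[i,4]>60:
        p=c[i]+[160,140]; print("scene",st[i],p.round(1),ray(s,p,.04)[:2].round(4))
# grip bar check
for y in (-.034,-.04): print(proj(f,[.647,y,.135]),ik([.645,y,.104],down(np.pi/2)),ik([.645,y,.104],down(-np.pi/2)))
E
```

```text
TL [0.714  0.0631 0.024 ]
TR [ 0.7157 -0.1712  0.024 ]
BL [0.5763 0.0587 0.024 ]
BR [ 0.5765 -0.1696  0.024 ]
[283 153   6  28 146] [285.8 166.2] z.064: [ 0.6639 -0.0396] z.045 [ 0.6687 -0.0398]
[ 310  154   32   51 1269] [323.4 179.1] z.064: [ 0.6324 -0.126 ] z.045 [ 0.6365 -0.1281]
[244 156  19  51 707] [253.8 181.1] z.064: [0.6295 0.0348] z.045 [0.6335 0.0362]
[187 196  24  38 518] [199.2 215.5] z.064: [0.5504 0.1603] z.045 [0.5527 0.1644]
[374 200  27  25 495] [387.6 211.8] z.064: [ 0.5549 -0.2701] z.045 [ 0.5573 -0.2753]
[285 236  25  25 504] [297.  248.2] z.064: [ 0.4741 -0.0629] z.045 [ 0.4747 -0.0636]
[347 240  14  23 181] [353.5 248.8] z.064: [ 0.4717 -0.19  ] z.045 [ 0.4723 -0.1935]
scene [  0   0  26  46 547] [167.8 162.6] [ 0.6421 -0.4482]
scene [ 57  25  18  12 176] [225.5 170.4] [ 0.5414 -0.2969]
scene [128  45  20  17 223] [297.6 192. ] [ 0.4578 -0.0805]
scene [111  92  14  10  84] [278.1 237.4] [0.6179 0.0069]
scene [169 100  26  27 369] [341.9 252.3] [0.5403 0.1524]
scene [ 97 103  40  30 357] [275.8 259.1] [0.6719 0.0548]
[np.float64(283.50395195863433), np.float64(165.86066557628564)] [-0.16686281  0.6017258  -0.09199885  0.87707167  0.         -0.16686281] [-0.16686281  0.6017258  -0.09199885  0.87707167  0.          2.97472984]
[np.float64(286.3143014524378), np.float64(165.8277847417851)] [-0.17607357  0.60231165 -0.09092686  0.87755781  0.         -0.17607357] [-0.17607357  0.60231165 -0.09092686  0.87755781  0.          2.96551908]
```

```bash
python3 - <<'E'
from h import *
o=down(np.pi/2)
movep([.646,-.038,.20],o); print(get_state()["clock"])
hit=move_l([.646,-.038,.106],.12,until_force=8); print("down hit",hit)
grab(30); s=get_state(); print(s["clock"],s["position"],s["finger_gap"],s["contact_force"])
hit=move_l([.6457,.03,.106],.06,until_force=10); s=get_state(); print(hit,s["clock"],s["position"],s["contact_force"])
let_go(); p=get_state()["position"]; move_l([p[0],p[1],.20],.2)
f=grab_frame("top"); crop(f,160,110,260,180,3,"pics/c2.png"); print(get_state()["clock"])
for n,z in dict(hood_grip=.12,right_bay=0,carrier=0).items(): print(n,[(ray(f,d["centre"],z)[:2].round(3).tolist(),round(float(d["score"]),2)) for d in tip_of("top",n)])
E
```

```text
4.6417
down hit False
6.2083 [ 0.64607624 -0.03803619  0.10626073] 0.18321241472762767 [-0.81252598  0.09662415  1.77713469]
True 6.95 [0.64520087 0.00432844 0.10626349] [-0.03748379 -2.90837582  4.25715005]
8.2917
hood_grip []
right_bay [([0.652, -0.113], 0.82)]
carrier [([0.635, -0.045], 0.75)]
```

View pics/c2.png

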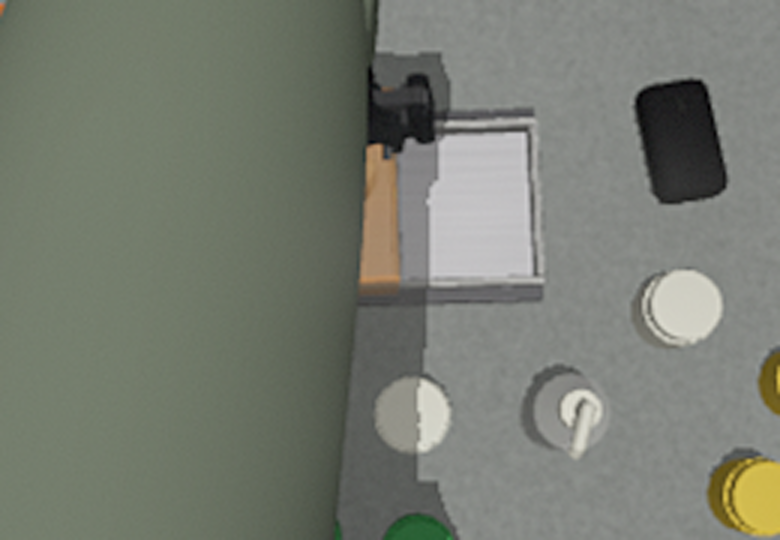

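The hood is at its left stop (grip y=0.004, so carrier y≈-0.0527), and the right bay shows clear. The lid of the free jar is at full-frame (387,212). I'll grasp it next.

```bash
python3 - <<'E'
from h import *
J=[.5555,-.2705]
q=get_state()["q"]
o=min((down(a) for a in (0,np.pi)),key=lambda o:abs(ik([*J,.2],o)-q).max())
movep([*J,.2],o); print(get_state()["clock"])
print("hit",move_l([*J,.017],.12,until_force=8))
s=get_state(); print(s["position"])
grab(40); s=get_state(); print(s["clock"],s["position"],s["finger_gap"],s["contact_force"])
move_l([*J,.16],.12); s=get_state(); print(s["clock"],s["finger_gap"],s["contact_force"],o)
f=grab_frame("scene"); crop(f,160,110,200,150,4,"pics/c3.png")
E
```

```text
9.55
hit False
[ 0.55603328 -0.27084298  0.01777932]
11.6083 [ 0.55652135 -0.27085633  0.01804338] 0.659701883947026 [1.45876799 0.85078398 5.75268679]
12.95 0.6591404006635717 [-0.58709567  0.56926392 -2.03827005] [3.14159265 0.         0.        ]
```

View pics/c3.png

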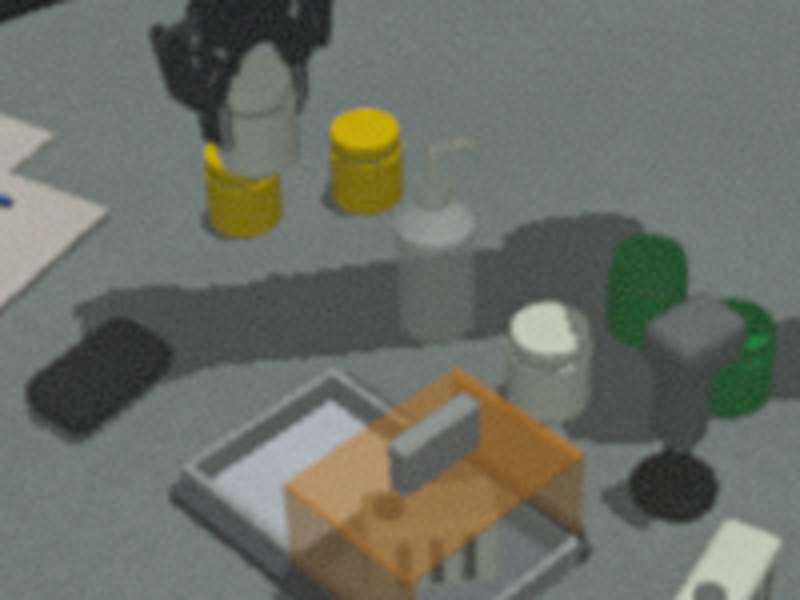

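The jar is held upright and clear, and the hood is at the left. I'll place the jar in the right bay.

```bash
python3 - <<'E'
from h import *
P=[.6455,-.112]
move_l([*P,.16],.15); move_l([*P,.045],.1)
hit=move_l([*P,.012],.02,until_force=4); s=get_state(); print("hit",hit,s["clock"],s["position"],s["contact_force"],s["finger_gap"])
if hit:
    let_go(); move_l([*P,.18],.12)
    q=get_state()["q"]; q[0]-=.55; set_joints(q)
f=grab_frame("top"); crop(f,160,110,260,180,3,"pics/c4.png"); print(get_state()["clock"])
for n,z in dict(hood_grip=.12,jar_a_mid=.032,carrier=0).items(): print(n,[(ray(f,d["centre"],z)[:2].round(3).tolist(),round(float(d["score"]),2)) for d in tip_of("top",n)])
E
```

```text
hit True 16.8833 [ 0.64537683 -0.1119343   0.01804942] [-0.28163968  0.54589131  4.66625284] 0.6610051266113193
20.1833
hood_grip [([0.644, 0.001], 0.68)]
jar_a_mid [([0.382, 0.029], 0.87), ([0.37, -0.07], 0.72), ([0.471, -0.063], 0.64), ([0.644, -0.1], 0.38)]
carrier [([0.642, -0.043], 0.69)]
```

View pics/c4.png

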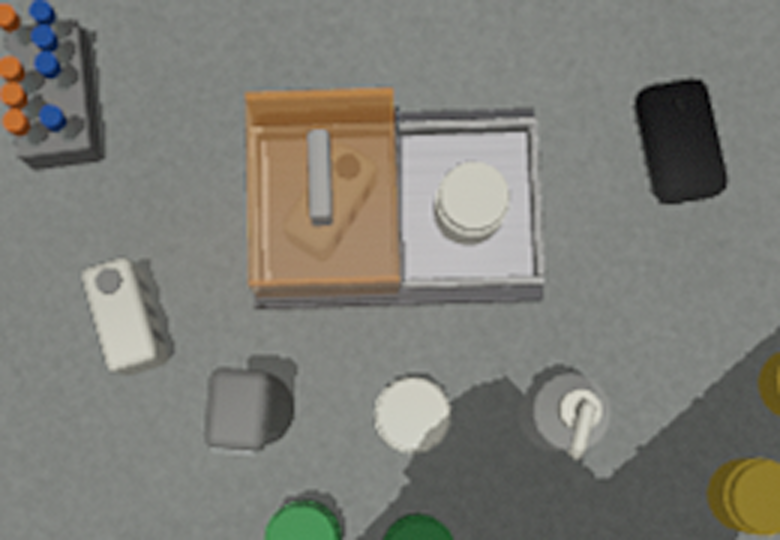

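The jar stands upright in the right bay at crop (472,202), and the pack is untouched under the hood. I'll slide the hood over to the right stop.

```bash
python3 - <<'E'
from h import *
o=down(np.pi/2)
movep([.6455,.004,.20],o)
print("down hit",move_l([.6455,.004,.106],.12,until_force=8))
grab(30); s=get_state(); print(s["clock"],s["position"],s["finger_gap"]); y0=s["position"][1]
hit=move_l([.6465,-.145,.106],.05,until_force=10); s=get_state(); print(hit,s["clock"],s["position"],s["contact_force"],"travel",s["position"][1]-y0)
sleep(.3); s=get_state(); print(s["position"],s["contact_force"])
let_go(); p=s["position"]; move_l([p[0],p[1],.20],.2)
q=get_state()["q"]; q[0]-=.6; set_joints(q)
f=grab_frame("top"); crop(f,160,110,260,180,3,"pics/c5.png"); print(get_state()["clock"])
print([ray(f,d["centre"],.12)[:2].round(3) for d in tip_of("top","hood_grip")])
E
```

```text
down hit False
23.5917 [0.64560258 0.00408345 0.10630754] 0.18122430339637566
True 25.625 [ 0.64791952 -0.10961282  0.10626547] [-0.05370663  2.06178192  2.96598608] travel -0.11369626935244323
[ 0.64794913 -0.1093045   0.10628842] [-3.07115644 -1.43746083  2.98075204]
28.7083
[array([ 0.643, -0.111]), array([0.472, 0.047]), array([ 0.474, -0.061])]
```

View pics/c5.png

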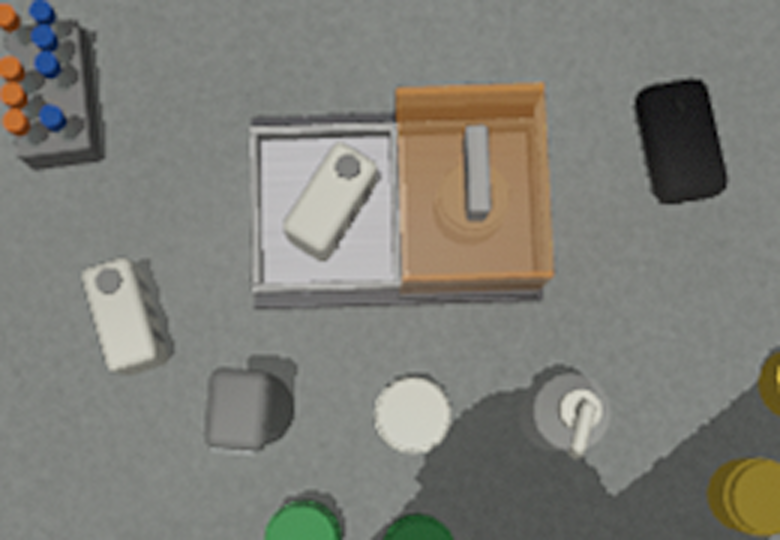

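The hood covers the jar and the pack hasn't moved. The hood's travel was 113.7 mm, but the arm sprang back 0.3 mm, so I'll push it firmly onto the stop with shut fingers and retreat without dragging it.

```bash
python3 - <<'E'
from h import *
o=down(np.pi/2)
grab(20); movep([.646,-.05,.20],o)
print("down hit",move_l([.646,-.05,.112],.12,until_force=8))
hit=move_l([.646,-.12,.112],.03,until_force=12); s=get_state(); print(hit,s["clock"],s["position"],s["contact_force"])
p=s["position"]; move_l([.646,p[1]+.02,.112],.1); move_l([.646,p[1]+.02,.2],.2)
q=get_state()["q"]; q[0]-=.6; set_joints(q)
f=grab_frame("top"); crop(f,110,100,350,210,2.2,"pics/c6.png"); s=get_state(); print(s["clock"],s["contact_force"])
print([ray(f,d["centre"],.12)[:2].round(3) for d in tip_of("top","hood_grip")])
E
```

```text
down hit False
True 33.3833 [ 0.64581866 -0.08771639  0.11170615] [1.026876   1.81450199 1.47127963]
35.8083 [-0.72502985 -1.01965597 -0.50877394]
[array([ 0.646, -0.108])]
```

View pics/c6.png

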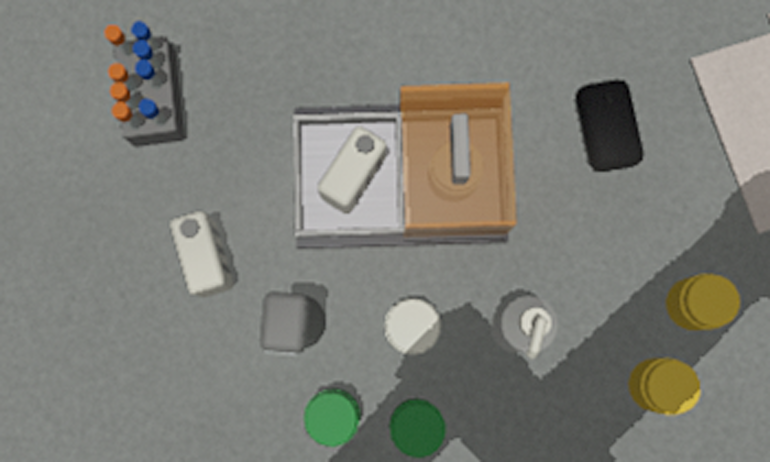

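The hood is at its stop at crop (458,160), with the jar under it and the pack in the left bay. Everything else is where it was, so I'm handing in.

```bash
python3 -c "
from cell import *
sign_off(); print(get_state()['clock'])"
```

```text
the job is handed in; nothing more can be done
the job is handed in; nothing more can be done
```

The job is done and handed in at about 36 s on the robot's clock, within the 72 s limit. The carrier has a cold pack in its left bay and a sample jar in its right bay, with the hood over the jar.

- **What was there:** a cold pack stood in the left bay under the half-open hood, and the right bay was empty. I left the pack where it was.
- **What I did:** I slid the hood to its left stop and picked up the free white jar to the right of the carrier. I lowered it into the right bay at 2 cm/s until it touched the floor, then let go. Then I slid the hood back over the jar.
- **Hood at its stop:** the slide measured 113.7 mm of the nominal 114 mm, and the arm sprang back 0.3 mm at the end. I therefore pushed the hood again with shut fingers until the force rose by 12 N.
- **Last picture:** the jar is in the right bay under the hood and the pack is unmoved. The spare jar, spare pack, look-alike jars and bystanders are in place, and the arm is clear of everything.

The networks' and my own estimates of the carrier position differed by about 1 cm. The stop contacts settled it at y ≈ -0.053 m. The networks also missed the jar I used, so I located it by its colour in the picture.

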